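# Index the bore-gauge turret to yellow and confirm

## Robot

A 6-joint arm with a two-finger parallel gripper is mounted at the origin on the work surface. World frame = base frame: x ahead of the robot, y to its left, z up, the work surface at z = 0. Lengths are in m, angles in rad, forces in N, time in s.
With the tool pointing down it reaches from about 0.225 to 0.875 m from the base axis. Payload 3.4 kg.
Tool frame: the origin (TCP) lies on the centre line of the jaws, within the pads' length; the fingertips stand 11 mm ahead of it and the grasp point (between the pads) lies 8 mm behind it; z points along the fingers, y is the line along which they close (so a half turn about z gives the same grasp; the last joint's range is limited). The gripper opens to 85 mm and grips with 20 to 120 N. Pads are 22 mm wide; open, the fingers measure 114 mm over their backs; the gripper's body (76 mm by 85 mm) begins 54 mm behind the grasp point. The pads swing forward as they close: fully open they stand 13 mm farther back than shut.
Start: joints at [-1.35, 0.276, 1.505, -0, 1.361, -0.121], TCP at [0.193, -0.542, 0.209] pointing down, gripper open.
Joint ranges: [-2.89, 2.89], [-0.75, 2.08], [0.22, 2.7], [-1.18, 4.32], [0.11, 2.71], [-2.7, 2.7]. Speed limits (rad/s): [2.57, 2.57, 3.14, 3.14, 3.14, 3.14].

## Interface

Orientations are given as a unit quaternion [w, x, y, z].
In Python, from rig import manip, eyes, job gives the robot as it stands.
- The arm moves only by the tool drive_tool, never from a script. Its argument "rows" is a list of rows, each a list of 3 entries, a list of its own where there are three numbers: the turn, a rotation vector about the world's x, y, z in rad, then the shift along the world's x, y, z in cm, then the finger opening in cm, from 0 to 8.54. A call has 1 to 8 rows; each row shifts and turns the commanded pose from where the row before left it; what a row does not reach is not made up. A row lasts 1/8 s, in which the tool goes at most 62.5 mm and 10.7 degrees, less where a joint would pass 70% of its speed; a pose out of reach is approached as far as the arm can. A call is refused whole if a number of a shift passes 6.25 or a number of a turn 0.188, either way. A call with a gripper value outside its range is refused whole. The fingers move at their own pace and stop on an object; "force" is the grip in N (left out, the last holds). Time passes only in rows, so rows that do not move let the fingers close. It gives the time, the measured TCP pose, the force, the opening and the grip force at its end, in the units of the state.
- manip.get_state(): the state, without advancing time (a new reading comes with each control period).
- eyes.get_image(name): name is "scene" or "top" or "wrist"; returns the picture (400x640x3 uint8, red, green, blue); there is no depth.
- eyes.get_calibration(name): a dict with "camera_matrix" (3x3 intrinsics, pixels), "view" (4x4, takes a point from world to camera coordinates). Camera axes: x right, y up, looking along -z (the intrinsics and any distortion apply to the point x, -y, -z); pixel columns grow to the right and rows downward; lengths in m; the calibration is good to about 2 mm. The wrist camera is an equidistant fisheye: a pixel r from the principal point sees the ray r / f radians off the axis. A picture is of the moment at which its call begins: read the wrist's pose just before it. get_calibration takes no time and is no camera call; for the wrist camera it gives the pose at the moment of the call.
- job.sign_off(): hands the job in; it is judged then, once.
The state is a dict: "clock": time; "qpos": joint angles; "qd": joint speeds; "effort": joint torques, N m; "position": TCP position; "ee_rot": TCP orientation; "contact_force": force on the tool from outside, world axes, zero at the start; "moment": the same for the moment, N m; "width": finger opening in m; "gripper_force": force on a finger pad.
Only numpy, scipy, OpenCV 4.12 (cv2) and the standard library are available. Lean on these libraries where they do the work, as an engineer would, in place of code of your own. Each camera call takes 0.05 s, during which the arm holds its last target. There are 200 camera calls.

## Task

With the fingertips, push the turret round by its tabs, either way, until the yellow tab stands lined up with the white arrow on the base; then press the green button fully down and let it come up again, and withdraw clear. Only push and press: do not lift the turret, do not press the green button before the yellow tab is at the arrow, leave the red button alone, and leave the loose things on the bench where they are.

Things in the scene. Friction and masses are not known exactly. Their poses are not given: they have to be found in the camera images.
- gauge_base: Black round base fixed to the table: 280 mm diameter, 50 mm high, origin at the centre of its underside, yaw varies. A white arrow lies on it at its -x side (the side away from the robot), 104 to 135 mm from the axis, top 56 mm above the table, pointing inwards at the turret. Nothing else stands on the base beside the turret.
- turret_axis (a point): Point on the turret's vertical axis, 115 mm above the table (the tabs' top). The turret is an aluminium disc, radius 75 mm, top 77 mm above the table, with six upright radial tabs 60 degrees apart, each a plate 8 mm thick, 61 to 98 mm from the axis, 60 to 115 mm above the table. Inward of each stands a steel gauge plug, up to 26 mm thick, 43 mm from the axis, top 105 mm above the table.
- yellow_tab (a point): Centre of the top edge of the yellow tab, 80 mm from the turret axis, 115 mm above the table; it goes round with the turret. Tabs, going anticlockwise from above: yellow, blue, grey, red, black, green.
- pointer_mark (a point): Point fixed to the base, 80 mm from the turret axis in the direction of the white arrow, 115 mm above the table. The yellow tab's point coincides with it when that tab is exactly lined up with the arrow.
- turret (a joint): Turn of the turret in rad, anticlockwise from above positive; yellow is at the arrow at 0 and every full turn. Endless both ways. It moves stiffly: about 2 N at a tab turns it, and it stays where it is left.
- turret_lift (a joint): Height in m of the turret above its seat, 0 when seated. It is held down by its weight only (about 1.1 kg) and must not be lifted.
- green_button (a joint): Travel of the green button in m: 0 up, 0.006 fully down (about 5 N), springs back up.
- red_button (a joint): Travel of the red button in m: 0 up, 0.006 down. Not to be pressed.
- green_button_top (a point): Centre of the top of the round green push button (34 mm diameter, presses straight down 6 mm). It sits on a white panel box 90 by 160 mm, 60 mm high, fixed to the table to the robot's right; position and yaw vary. The red one is 74 mm beside it.
- red_button_top (a point): Centre of the top of the round red push button, 34 mm diameter, on the same panel.
- tube_a: Loose polished tube offcut standing upright, 48 mm diameter, 90 mm high; origin at the centre of its underside.
- tube_b: Loose tube offcut standing upright, 38 mm diameter, 60 mm high; origin at the centre of its underside.
- caliper: Loose caliper lying flat, 200 mm along its x, about 60 mm wide over the jaws, 12 mm high; origin under the middle of its beam.
- wrench: Loose wrench lying along its x axis; origin under its middle.
- spray_can: Loose spray can standing upright, 60 mm diameter, 170 mm high; origin at the centre of its underside.
- ferrule_tray: Loose blue plastic tray of ferrules, 120 by 170 mm, 35 mm high; origin at the centre of its underside.
- vee_block: Loose dark steel block, 50 by 60 mm, 45 mm high; origin at the centre of its underside.
Things that resemble listed ones, but are neither listed nor needed, are in the scene too. Leave any purple look-alike of the part that bears green_button alone.

How it is judged:
By the outcome, as a careful person would: the job done as asked, in the order asked, and still so for the second after the job is handed in, with the robot touching nothing.
It also fails if it takes over 72 s, if anything falls off the work surface, if the arm or the gripper's body presses on something with over 40 N, if the wrist force passes 120 N, or if a joint passes its speed limit or range.

## Working session

There is one attempt and no reset: what is moved stays moved. The work goes in short steps, Python scripts to look and compute and a tool call to move; the robot and the scene stay as the last step left them, time stands still between calls to the robot, and variables do not carry over. Pictures are saved under pics/ and viewed, at most 10 in all, crops included, and the job is handed in when it is done.

Besides the shell and the picture viewer there is one more tool, called after "Emit:" as name(argument=value, ...), one argument or row to a line, values as JSON. drive_tool: Moves the arm, as the interface text tells. Its arguments: {"type":"object","properties":{"rows":{"type":"array"},"force":{"type":"number"}},"required":["rows"]}

```bash
mkdir -p pics; cat > h.py <<'E'
import numpy as np, cv2
from rig import manip, eyes, job
def cal(n):
    c=eyes.get_calibration(n); return np.array(c["camera_matrix"]),np.array(c["view"]),c
def ray(n,u,v):
    K,V,_=cal(n); p=np.linalg.inv(K)@[u,v,1]; d=V[:3,:3].T@np.array([p[0],-p[1],-p[2]]); o=-V[:3,:3].T@V[:3,3]; return o,d
def onz(n,u,v,z):
    o,d=ray(n,u,v); return o+d*(z-o[2])/d[2]
def proj(n,P):
    K,V,_=cal(n); p=V[:3,:3]@P+V[:3,3]; q=K@[p[0],-p[1],-p[2]]; return q[:2]/q[2]
E
python3 - <<'E'
from h import *
for n in("top","scene"):
    im=eyes.get_image(n)[:,:,::-1]; cv2.imwrite(f"pics/{n}0.png",im)
    K,V,c=cal(n); print(n,K.tolist(),(-V[:3,:3].T@V[:3,3]).round(3),[k for k in c], onz(n,0,0,0).round(3),onz(n,639,399,0).round(3))
print(manip.get_state())
E
```

```text
top [[390.5252994668316, 0.0, 314.3385556558032], [0.0, 390.5252994668316, 199.08621250100705], [0.0, 0.0, 1.0]] [0.317 0.043 1.057] ['camera_matrix', 'view'] [1.135 0.948 0.   ] [ 0.001 -0.817  0.   ]
scene [[368.20293460784495, 0.0, 312.88408000118096], [0.0, 368.20293460784495, 200.25304196302], [0.0, 0.0, 1.0]] [ 0.911 -0.746  0.655] ['camera_matrix', 'view'] [-13.845   6.837   0.   ] [ 1.256 -0.178  0.   ]
{'clock': 0.1, 'qpos': array([-1.35001963e+00,  2.76562125e-01,  1.50602664e+00, -2.80365358e-05,
        1.36072127e+00, -1.20999587e-01]), 'qd': array([-2.21196406e-04, -2.53235967e-07, -3.22224769e-03,  1.15245955e-03,
       -7.13444255e-04, -1.94521166e-04]), 'effort': array([ 1.94466309e-03, -4.17699373e+01, -2.46404243e+01, -1.88813242e-04,
        5.78376421e-03, -2.72183364e-06]), 'position': array([ 0.19258706, -0.54123228,  0.20830093]), 'ee_rot': array([-8.56938249e-04,  9.85433258e-01,  1.70060451e-01, -5.65115546e-05]), 'contact_force': array([ 0.21976994, -0.4324619 ,  0.12631978]), 'moment': array([ 0.01664276,  0.03480714, -0.01318754]), 'gripper_force': 0.0, 'width': 0.08595759362053979}
```

View pics/top0.png

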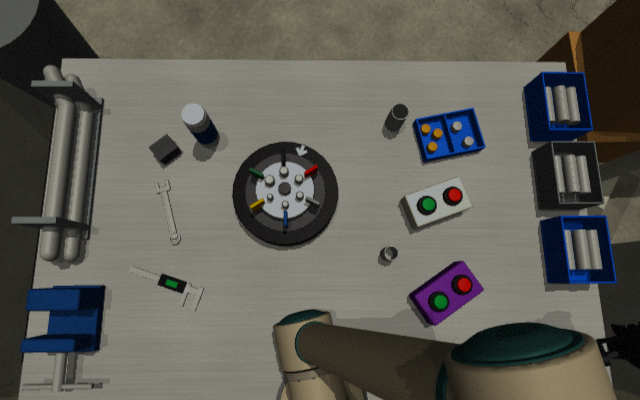

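View pics/scene0.png

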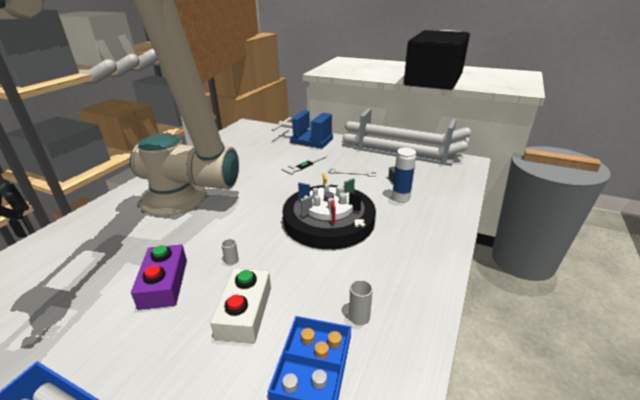

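The top view shows the turret near (285,190), the yellow tab at (257,203), the white arrow at (302,150) and the white panel's green button at (428,205). The scene view agrees, and the purple panel is the look-alike. Next I'll measure these.

```bash
cat > m.py <<'E'
from h import *
def measure(im):
    hsv=cv2.cvtColor(im,cv2.COLOR_RGB2HSV)
    def blob(lo,hi,box,s=(90,60)):
        m=cv2.inRange(hsv,(lo,s[0],s[1]),(hi,255,255)); k=np.zeros_like(m);x0,y0,x1,y1=box;k[y0:y1,x0:x1]=255;m&=k
        n,l,st,c=cv2.connectedComponentsWithStats(m)
        if n<2: return None
        i=1+st[1:,4].argmax(); return c[i],st[i],np.argwhere(l==i)[:,::-1]
    return hsv,blob
if __name__=="__main__":
    im=eyes.get_image("top"); hsv,blob=measure(im)
    B=(235,145,335,240)
    for nm,lo,hi in(("yellow",20,35),("blue",100,125),("green",60,90),("red",0,8),("red2",170,180)):
        r=blob(lo,hi,B)
        if r: print(nm,r[0].round(1),r[1],onz("top",*r[0],.115).round(4))
    dark=cv2.inRange(im,(0,0,0),(62,62,62)); k=np.zeros_like(dark); k[135:250,225:345]=255
    c=max(cv2.findContours(dark&k,cv2.RETR_EXTERNAL,2)[0],key=cv2.contourArea)
    e=cv2.fitEllipse(cv2.convexHull(c)); print("base",e,onz("top",*e[0],.05).round(4), e[1][0]/390.5*(1.007))
    for nm,lo,hi in(("G",50,90),("R",0,8)):
        r=blob(lo,hi,(400,175,475,225)); print(nm,r[0],r[1],onz("top",*r[0],.075).round(4))
    w=cv2.inRange(hsv,(0,0,150),(180,50,255)); k[:]=0; k[144:160,290:312]=255
    n,l,st,cc=cv2.connectedComponentsWithStats(w&k)
    for i in range(1,n): print("arrow",cc[i],st[i],onz("top",*cc[i],.056).round(4))
    a=cv2.resize(im[135:250,225:345,::-1],None,fx=5,fy=5,interpolation=cv2.INTER_CUBIC); cv2.imwrite("pics/tur.png",a)
E
python3 m.py
```

```text
yellow [255.8 203. ] [249 198  15  11  60] [0.4936 0.1582 0.115 ]
blue [285.  217.8] [284 211   3  15  44] [0.4566 0.0868 0.115 ]
green [255.9 171.6] [250 168  13   8  36] [0.5729 0.1597 0.115 ]
red [311.  168.6] [305 164  13  10  56] [0.5807 0.0228 0.115 ]
red2 [304. 173.] [304 173   1   1   1] [0.5692 0.0403 0.115 ]
base ((285.0054626464844, 194.13987731933594), (105.00308990478516, 105.61986541748047), 140.52391052246094) [0.5292 0.0902 0.05  ] 0.27077621391579676
G [428.16030534 203.81679389] [422 198  13  13 131] [ 0.4977 -0.2798  0.075 ]
R [454.19852941 194.36764706] [448 188  13  14 136] [ 0.5225 -0.3497  0.075 ]
arrow [300.88095238 150.45238095] [297 146  10   9  42] [0.6474 0.0483 0.056 ]
```

View pics/tur.png

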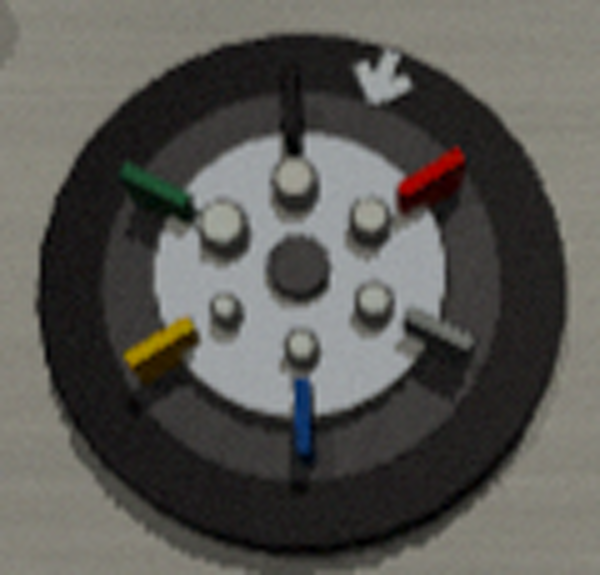

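```bash
python3 - <<'E'
from h import *
f=lambda x,y,z:onz("top",225+(x+.5)/5-.5,135+(y+.5)/5-.5,z).round(4)
print("blue inner r61",f(302,380,.115),"black outer r98",f(290,68,.115),"black inner",f(292,150,.115))
print("disc top/left/right",f(300,130,.077),f(155,273,.077),f(445,273,.077),"bottom",f(300,415,.077))
print("base far/left/right",f(305,34,.05),f(39,285,.05),f(566,285,.05))
print("yellow top ends",f(193,322,.115),f(126,357,.115),"red",f(399,187,.115),f(460,150,.115))
print("green ends",f(124,167,.115),f(190,213,.115),"grey",f(407,312,.115),f(471,346,.115))
print("arrow tip/tail",f(374,104,.056),f(393,51,.056))
E
```

```text
blue inner r61 [0.4745 0.087  0.115 ] black outer r98 [0.6338 0.0941 0.115 ] black inner [0.5909 0.0927 0.115 ]
disc top/left/right [0.6128 0.0906 0.077 ] [0.5366 0.1642 0.077 ] [0.5364 0.0157 0.077 ] bottom [0.4629 0.0896 0.077 ]
base far/left/right [0.6749 0.0896 0.05  ] [0.5363 0.2281 0.05  ] [ 0.5358 -0.0491  0.05  ]
yellow top ends [0.5034 0.1405 0.115 ] [0.4861 0.1728 0.115 ] red [0.5718 0.0393 0.115 ] [0.5909 0.0087 0.115 ]
green ends [0.5821 0.1761 0.115 ] [0.5585 0.1429 0.115 ] grey [0.5082 0.0356 0.115 ] [0.4911 0.0042 0.115 ]
arrow tip/tail [0.6336 0.0523 0.056 ] [0.6632 0.0421 0.056 ]
```

Emit:
drive_tool(
  rows=[
    [[0,0,0.18],[2,5,0],0],
    [[0,0,0.18],[2,5,0],0],
    [[0,0,0.18],[2,5,0],0],
    [[0,0,0.18],[2,5,0],0],
    [[0,0,0.18],[2,5,0],0],
    [[0,0,0.18],[2,5,0],0],
    [[0,0,0.18],[2,5,0],0],
    [[0,0,0.18],[2,5,0],0],
  ],
)

```text
clock: 1.15
position: [0.353, -0.1401, 0.2092]
ee_rot: [0.0, 0.627, 0.779, 0.0]
contact_force: [1.3, -0.4, 0.1]
width: 0.0002
gripper_force: 0.0
```

Emit:
drive_tool(
  rows=[
    [[0,0,0.174],[2.04,5.47,0],0],
    [[0,0,0.174],[2.04,5.47,0],0],
    [[0,0,0.174],[2.04,5.47,0],0],
    [[0,0,0.174],[2.04,5.47,0],0],
    [[0,0,0.174],[2.04,5.47,0],0],
    [[0,0,0],[0,0,-5],0],
    [[0,0,0],[0,0,-5],0],
    [[0,0,0],[0,0,-1],0],
  ],
)

```text
clock: 2.15
position: [0.4517, 0.1316, 0.0963]
ee_rot: [-0.003, 0.242, 0.97, -0.001]
contact_force: [0.0, 0.6, 0.4]
width: 0.0005
gripper_force: 0.0
```

```bash
python3 - <<'E'
import numpy as np
a=np.radians(153-8*np.arange(20)); p=np.c_[53.6+9.3*np.cos(a),9+9.3*np.sin(a)]
print(np.diff(p,axis=0).round(2).tolist())
E
```

```text
[[0.67, 1.11], [0.82, 1.01], [0.95, 0.88], [1.06, 0.74], [1.16, 0.59], [1.23, 0.42], [1.27, 0.25], [1.3, 0.07], [1.29, -0.11], [1.26, -0.29], [1.21, -0.46], [1.13, -0.63], [1.04, -0.78], [0.92, -0.92], [0.78, -1.04], [0.63, -1.13], [0.46, -1.21], [0.29, -1.26], [0.11, -1.29]]
```

Emit:
drive_tool(
  rows=[
    [[0,0,-0.14],[0.67,1.11,0],0],
    [[0,0,-0.14],[0.82,1.01,0],0],
    [[0,0,-0.14],[0.95,0.88,0],0],
    [[0,0,-0.14],[1.06,0.74,0],0],
    [[0,0,-0.14],[1.16,0.59,0],0],
    [[0,0,-0.14],[1.23,0.42,0],0],
    [[0,0,-0.14],[1.27,0.25,0],0],
    [[0,0,-0.14],[1.3,0.07,0],0],
  ],
)

```text
clock: 3.15
position: [0.5411, 0.1825, 0.101]
ee_rot: [0.001, 0.722, 0.691, 0.001]
contact_force: [0.3, -0.4, 0.3]
width: 0.0001
gripper_force: 0.0
```

```bash
python3 - <<'E'
from m import *
im=eyes.get_image("top"); hsv,blob=measure(im)
for nm,lo,hi in(("yellow",20,35),("blue",100,125),("green",60,90),("red",0,8)):
    r=blob(lo,hi,(235,140,335,240))
    if r:
        p=onz("top",*r[0],.115); print(nm,r[1],p.round(4),np.degrees(np.arctan2(p[1]-.09,p[0]-.536)),np.hypot(p[1]-.09,p[0]-.536))
cv2.imwrite("pics/t1.png",cv2.resize(im[100:260,200:360,::-1],None,fx=3,fy=3))
E
```

```text
yellow [262 200   2   1   2] [0.5009 0.1422 0.115 ] 123.9133767730421 0.06284286932176278
blue [284 211   3  15  44] [0.4566 0.0868 0.115 ] -177.68211066569458 0.07945668559656766
green [259 172   4   4   9] [0.5678 0.149  0.115 ] 61.644666714062375 0.06701273659329955
red [305 164  13  10  54] [0.5804 0.0231 0.115 ] -56.47035232569084 0.08029629034572333
```

View pics/t1.png

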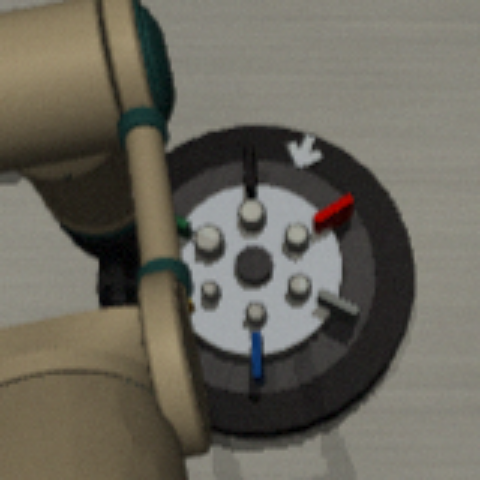

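The turret has not turned: the blue tab is still at (285,218) px, so the fingers passed the yellow tab without touching it. I'll look with the wrist camera.

```bash
python3 - <<'E'
from h import *
im=eyes.get_image("wrist")
cv2.imwrite("pics/w1.png",im[:,:,::-1])
K,V,_=cal("wrist"); s=manip.get_state()
print(K.tolist(),V.round(4).tolist(),(-V[:3,:3].T@V[:3,3]).round(4),s["position"],s["contact_force"],s["qpos"].round(3).tolist())
E
```

```text
[[309.70691628693146, 0.0, 317.71356268739237], [0.0, 309.70691628693146, 203.8157090480972], [0.0, 0.0, 1.0]] [[0.9992, -0.039, 0.0031, -0.5343], [0.0383, 0.9601, -0.277, -0.19], [0.0078, 0.2769, 0.9609, -0.3297], [0.0, 0.0, 0.0, 1.0]] [0.5438 0.2529 0.2658] [0.54205379 0.18247057 0.10082837] [-0.02931102  0.05810117 -0.36274522] [0.203, 0.349, 1.681, -0.0, 1.107, 0.243]
```

View pics/w1.png

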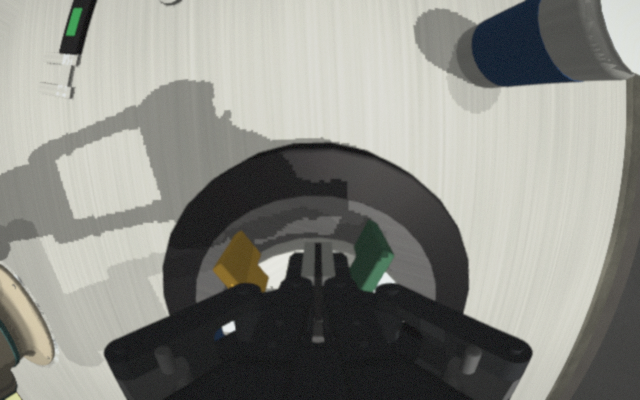

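The wrist view shows the fingers between yellow (240,265) and green (372,255). The fingertip appears at row 243, not the expected 217–235, so the tips stand higher than I assumed and cleared the tabs. I'll go back behind the yellow tab and work lower.

```bash
python3 - <<'E'
import numpy as np
a=np.radians(87+np.linspace(0,65,7)); p=np.c_[53.6+9.3*np.cos(a),9+9.3*np.sin(a)]
print(p[0],np.diff(p,axis=0).round(2).tolist(),np.radians(65/6))
E
```

```text
[54.08672439 18.28725467] [[-1.75, -0.07], [-1.71, -0.4], [-1.6, -0.72], [-1.44, -1.0], [-1.23, -1.26], [-0.97, -1.47]] 0.18907733563271906
```

Emit:
drive_tool(
  rows=[
    [[0,0,0],[0,0,4],0],
  ],
)

```text
clock: 3.38
position: [0.5371, 0.1817, 0.1377]
ee_rot: [-0.002, 0.72, 0.694, -0.003]
contact_force: [-0.2, 0.4, 0.9]
width: 0.0003
gripper_force: 0.0
```

Emit:
drive_tool(
  rows=[
    [[0,0,0.185],[-1.75,-0.07,0],0],
    [[0,0,0.185],[-1.71,-0.4,0],0],
    [[0,0,0.185],[-1.6,-0.72,0],0],
    [[0,0,0.185],[-1.44,-1.0,0],0],
    [[0,0,0.185],[-1.23,-1.26,0],0],
    [[0,0,0.185],[-0.97,-1.47,0],0],
    [[0,0,0],[0,0,-4],0],
    [[0,0,0],[0,0,-1.5],0],
  ],
)

```text
clock: 4.38
position: [0.4509, 0.1327, 0.0837]
ee_rot: [-0.001, 0.246, 0.969, -0.0]
contact_force: [-0.8, 1.3, 0.6]
width: -0.0001
gripper_force: 0.0
```

Emit:
drive_tool(
  rows=[
    [[0,0,-0.14],[0.67,1.11,0],0],
    [[0,0,-0.14],[0.82,1.01,0],0],
    [[0,0,-0.14],[0.95,0.88,0],0],
    [[0,0,0],[0,0,0],0],
  ],
)

```text
clock: 4.88
position: [0.4773, 0.1634, 0.0849]
ee_rot: [0.001, 0.442, 0.897, 0.0]
contact_force: [-0.3, -0.0, -0.0]
width: 0.0001
gripper_force: 0.0
```

```bash
cat > look.py <<'E'
from m import *
im=eyes.get_image("top"); hsv,blob=measure(im)
for nm,lo,hi in(("yellow",20,35),("blue",100,125),("green",60,90),("red",0,8)):
    r=blob(lo,hi,(235,140,335,240))
    if r:
        p=onz("top",*r[0],.115); print(nm,r[1],np.degrees(np.arctan2(p[1]-.09,p[0]-.536)).round(1),np.hypot(p[1]-.09,p[0]-.536).round(3))
s=manip.get_state(); print(s["position"],s["contact_force"],s["clock"])
E
python3 look.py
```

```text
yellow [244 183   1   1   1] 85.5 0.099
blue [282 211   4  15  44] 179.2 0.08
red [305 166  14  10  53] -59.5 0.079
[0.47678558 0.16318438 0.08477469] [0.12313298 0.02739342 0.24806142] 4.925
```

Now it turns (blue has moved −3°). I'll lower slightly for a better hold and continue the arc.

Emit:
drive_tool(
  rows=[
    [[0,0,0],[0,0,-0.7],0],
    [[0,0,-0.14],[1.06,0.74,0],0],
    [[0,0,-0.14],[1.16,0.59,0],0],
    [[0,0,-0.14],[1.23,0.42,0],0],
    [[0,0,0],[0,0,0],0],
  ],
)

```text
clock: 5.55
position: [0.5112, 0.1806, 0.0767]
ee_rot: [-0.0, 0.62, 0.785, -0.0]
contact_force: [0.1, -1.0, 0.2]
width: -0.0003
gripper_force: 0.0
```

```bash
python3 look.py
```

```text
yellow [240 155   2   2   2] 54.2 0.134
blue [266 208   9  14  46] 154.5 0.079
green [262 155   9  12  39] 34.6 0.08
red [309 181  15   5  58] -84.3 0.08
[0.51086618 0.18038079 0.0767501 ] [-0.58655371 -0.48362803 -0.46799491] 5.6
```

Emit:
drive_tool(
  rows=[
    [[0,0,-0.14],[1.27,0.25,0],0],
    [[0,0,-0.14],[1.3,0.07,0],0],
    [[0,0,-0.14],[1.29,-0.11,0],0],
    [[0,0,-0.14],[1.26,-0.29,0],0],
    [[0,0,-0.14],[1.21,-0.46,0],0],
    [[0,0,-0.14],[1.13,-0.63,0],0],
    [[0,0,-0.14],[1.04,-0.78,0],0],
    [[0,0,-0.14],[0.92,-0.92,0],0],
  ],
)

```text
clock: 6.6
position: [0.6051, 0.1526, 0.077]
ee_rot: [-0.001, 0.943, 0.333, 0.0]
contact_force: [-0.2, 3.1, -1.2]
width: 0.0001
gripper_force: 1.2
```

Emit:
drive_tool(
  rows=[
    [[0,0,-0.14],[0.78,-1.04,0],0],
    [[0,0,-0.14],[0.63,-1.13,0],0],
    [[0,0,-0.14],[0.46,-1.21,0],0],
    [[0,0,-0.14],[0.29,-1.26,0],0],
    [[0,0,0],[0,0,0],0],
  ],
)

```text
clock: 7.22
position: [0.6266, 0.1047, 0.077]
ee_rot: [0.0, 0.998, 0.062, -0.0]
contact_force: [-0.2, -0.1, -1.2]
width: 0.0002
gripper_force: 0.0
```

```bash
python3 look.py; python3 - <<'E'
from h import *
cv2.imwrite("pics/w2.png",eyes.get_image("wrist")[:,:,::-1])
E
```

```text
yellow [289 174   2   2   2] -24.8 0.032
green [309 168  11   8  29] -63.8 0.083
[0.62651515 0.10508804 0.07702373] [ 0.23238794  0.18261931 -0.71580624] 7.275
```

View pics/w2.png

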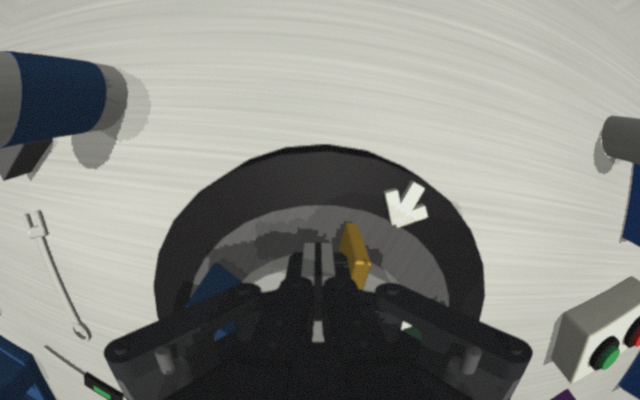

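The wrist view shows the yellow tab at (355,255) just right of the fingers, with the arrow tip at (400,225) about 19° further on. I'll push 16° more, then measure.

Emit:
drive_tool(
  rows=[
    [[0,0,-0.14],[0.12,-1.28,0],0],
    [[0,0,-0.14],[-0.06,-1.29,0],0],
    [[0,0,0],[0,0,0],0],
  ],
)

```text
clock: 7.7
position: [0.6272, 0.0798, 0.0771]
ee_rot: [0.0, 0.997, -0.077, -0.0]
contact_force: [-0.7, -0.1, 0.7]
width: -0.0001
gripper_force: 0.0
```

```bash
cat > wr.py <<'E'
from h import *
C=np.array([.536,.09])
def wz(K,V,u,v,z):
    x,y=(u-K[0,2])/K[0,0],(v-K[1,2])/K[1,1]; r=np.hypot(x,y)+1e-9
    d=V[:3,:3].T@np.array([np.sin(r)*x/r,-np.sin(r)*y/r,-np.cos(r)]); o=-V[:3,:3].T@V[:3,3]
    return (o+d*(z-o[2])/d[2])[:2]
if __name__=="__main__":
    import sys
    K,V,_=cal("wrist"); im=eyes.get_image("wrist"); s=manip.get_state()
    print(s["position"],s["ee_rot"].round(3),s["contact_force"].round(1))
    hsv=cv2.cvtColor(im,cv2.COLOR_RGB2HSV)
    y=cv2.inRange(hsv,(15,120,60),(35,255,255)); y[:150]=0; y[:,:150]=0;y[:,500:]=0
    print("yellow px",cv2.countNonZero(y),cv2.boundingRect(y))
    w=cv2.inRange(hsv,(0,0,170),(180,60,255))
    cs=[c for c in cv2.findContours(w,0,2)[0] if 150<cv2.contourArea(c)<2500]
    for c in cs:
        m=cv2.moments(c); u,v=m["m10"]/m["m00"],m["m01"]/m["m00"]; p=wz(K,V,u,v,.056)-C
        if np.hypot(*p)<.14: print("arrow?",round(u),round(v),"az",np.degrees(np.arctan2(p[1],p[0])).round(2),"r",np.hypot(*p).round(4))
    x0,y0,w0,h0=cv2.boundingRect(y); x0=max(x0-60,0);y0=max(y0-60,0)
    print("crop origin",x0,y0); cv2.imwrite(sys.argv[1],cv2.resize(im[y0:y0+130,x0:x0+180,::-1],None,fx=4,fy=4,interpolation=cv2.INTER_CUBIC))
E
python3 wr.py pics/w3.png
```

```text
[0.62745226 0.08002433 0.07720687] [ 0.     0.997 -0.077  0.   ] [ 0.  -0.4  0.3]
yellow px 1110 (338, 224, 31, 66)
arrow? 359 190 az -19.31 r 0.1186
crop origin 278 164
```

View pics/w3.png

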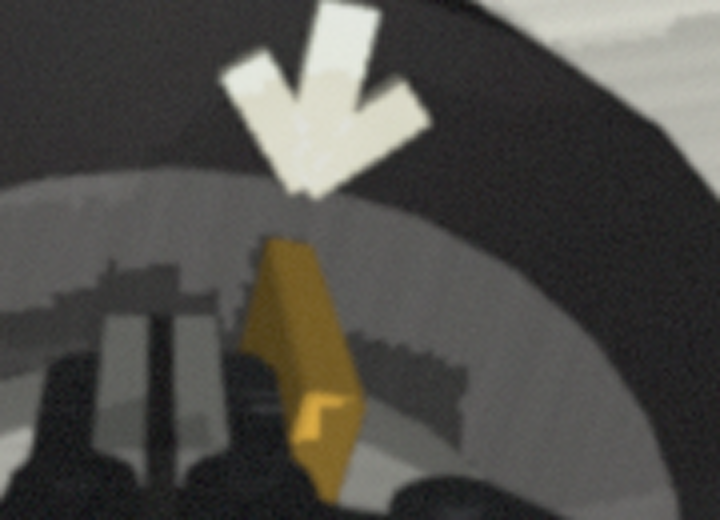

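```bash
python3 - <<'E'
from wr import *
K,V,_=cal("wrist")
for n,x,y,z in(("top outer",331,398,.115),("TL",302,397,.115),("TR",362,399,.115),("bot outer",291,242,.06),("arrow tip",305,196,.056),("tail",350,7,.056),("L barb",245,62,.056),("R barb",417,104,.056)):
    p=wz(K,V,278+x/4,164+y/4,z); q=p-C; print(n,p.round(4),np.degrees(np.arctan2(q[1],q[0])).round(2),np.hypot(*q).round(4))
E
```

```text
top outer [0.6288 0.0597] -18.09 0.0977
TL [0.6295 0.063 ] -16.1 0.0974
TR [0.6281 0.0561] -20.21 0.0981
bot outer [0.6279 0.0589] -18.68 0.097
arrow tip [0.6338 0.0556] -19.41 0.1037
tail [0.6628 0.0449] -19.57 0.1346
L barb [0.6567 0.0621] -13.03 0.1238
R barb [0.646  0.0361] -26.08 0.1225
```

The crop shows the tab's outer top edge at −18.1…−18.7° and the arrow at −19.5°, both at the expected radii (98, 104 and 135 mm). About 1° remains.

Emit:
drive_tool(
  rows=[
    [[0,0,0],[-0.02,-0.17,0],0],
    [[0,0,0],[0,0,0],0],
    [[0,0,0],[0,0,0],0],
  ],
)

```text
clock: 8.12
position: [0.6275, 0.0787, 0.0772]
ee_rot: [-0.0, 0.997, -0.079, 0.0]
contact_force: [0.2, 1.2, -0.7]
width: -0.0
gripper_force: 0.6
```

```bash
python3 wr.py pics/w4.png
```

```text
[0.6274367  0.07861968 0.07714122] [-0.     0.997 -0.079  0.   ] [-0.1  1.1 -0.4]
yellow px 1018 (337, 224, 30, 65)
arrow? 357 191 az -19.28 r 0.1186
crop origin 277 164
```

View pics/w4.png

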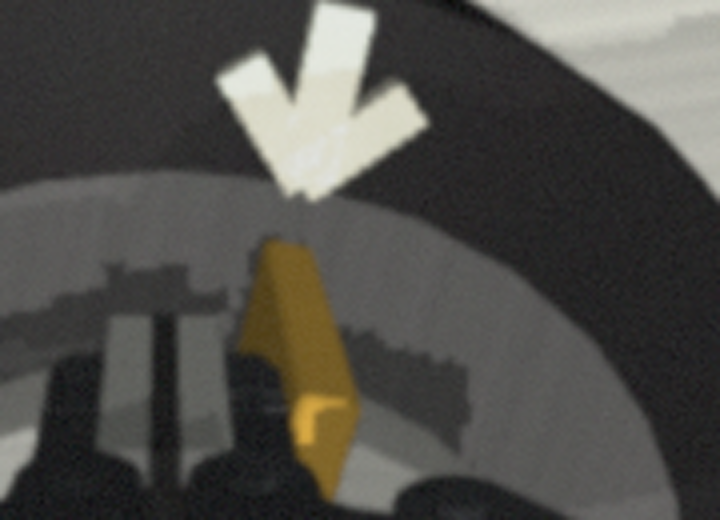

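```bash
python3 - <<'E'
from wr import *
K,V,_=cal("wrist")
for n,x,y,z in(("TL",298,398,.115),("TR",358,402,.115),("bot outer",287,243,.06),("arrow tip",302,197,.056),("tail",346,8,.056)):
    p=wz(K,V,277+x/4,164+y/4,z); q=p-C; print(n,p.round(4),np.degrees(np.arctan2(q[1],q[0])).round(2),np.hypot(*q).round(4))
E
```

```text
TL [0.6296 0.0625] -16.36 0.0975
TR [0.6278 0.0557] -20.5 0.098
bot outer [0.6279 0.0588] -18.73 0.0971
arrow tip [0.6337 0.0553] -19.55 0.1037
tail [0.6627 0.0447] -19.67 0.1346
```

Emit:
drive_tool(
  rows=[
    [[0,0,0],[-0.02,-0.17,0],0],
    [[0,0,0],[0,0,0],0],
    [[0,0,0],[0,0,0],0],
  ],
)

```text
clock: 8.55
position: [0.627, 0.0766, 0.0771]
ee_rot: [-0.0, 0.997, -0.079, -0.0]
contact_force: [-0.8, 1.8, -0.8]
width: 0.0002
gripper_force: 0.8
```

Emit:
drive_tool(
  rows=[
    [[0,0,0],[0.05,0.6,0],0],
    [[0,0,0],[0.05,0.6,0],0],
    [[0,0,0],[0,0,4],0],
    [[0,0,0],[3,0.5,5],0],
    [[0,0,0],[5,0.5,3],0],
    [[0,0,0],[0,0,0],0],
  ],
)

```text
clock: 9.3
position: [0.7133, 0.0989, 0.2001]
ee_rot: [-0.0, 0.997, -0.079, 0.005]
contact_force: [-0.7, -0.1, -0.5]
width: 0.0002
gripper_force: 0.0
```

```bash
python3 wr.py pics/w5.png
```

```text
[0.70983492 0.09874516 0.19778329] [ 0.     0.997 -0.079  0.001] [-1.4  0.1 -0.8]
yellow px 456 (360, 258, 20, 35)
arrow? 371 239 az -19.62 r 0.1173
crop origin 300 198
```

View pics/w5.png

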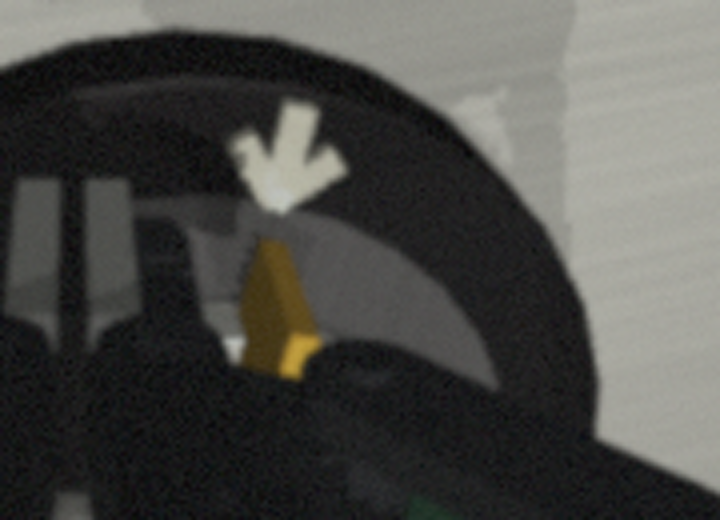

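Emit:
drive_tool(
  rows=[
    [[0,0,0],[0,0,5],0],
    [[0,0,0],[-5.5,0.2,3],0],
    [[0,0,0],[-5.5,0.2,0],0],
    [[0,0,0],[-5.5,0.2,0],0],
    [[0,0,0],[-5.5,0.2,0],0],
    [[0,0,0],[0,0,0],0],
    [[0,0,0],[0,0,0],0],
  ],
)

```text
clock: 10.22
position: [0.4876, 0.1065, 0.2766]
ee_rot: [0.0, 0.997, -0.079, -0.0]
contact_force: [-0.7, -0.3, -0.6]
width: -0.0
gripper_force: 0.0
```

```bash
python3 - <<'E'
from wr import *
K,V,_=cal("wrist"); im=eyes.get_image("wrist"); o=-V[:3,:3].T@V[:3,3]; print(o, manip.get_state()["position"])
def pr(P):
    p=V[:3,:3]@P+V[:3,3]; r=np.arctan2(np.hypot(p[0],p[1]),-p[2]); t=np.hypot(p[0],p[1]); return K[0,2]+K[0,0]*r*p[0]/t, K[1,2]-K[0,0]*r*p[1]/t
u,v=map(int,pr(np.array([.62,.06,.09]))); print(u,v)
x0,y0=max(u-80,0),max(v-60,0)
print("crop",x0,y0); cv2.imwrite("pics/w6.png",cv2.resize(im[y0:y0+120,x0:x0+160,::-1],None,fx=5,fy=5,interpolation=cv2.INTER_CUBIC)); np.savez("w6.npz",im=im,K=K,V=V)
E
```

```text
[0.55687617 0.09555524 0.44146472] [0.48845159 0.10644447 0.27655703]
340 57
crop 260 0
```

View pics/w6.png

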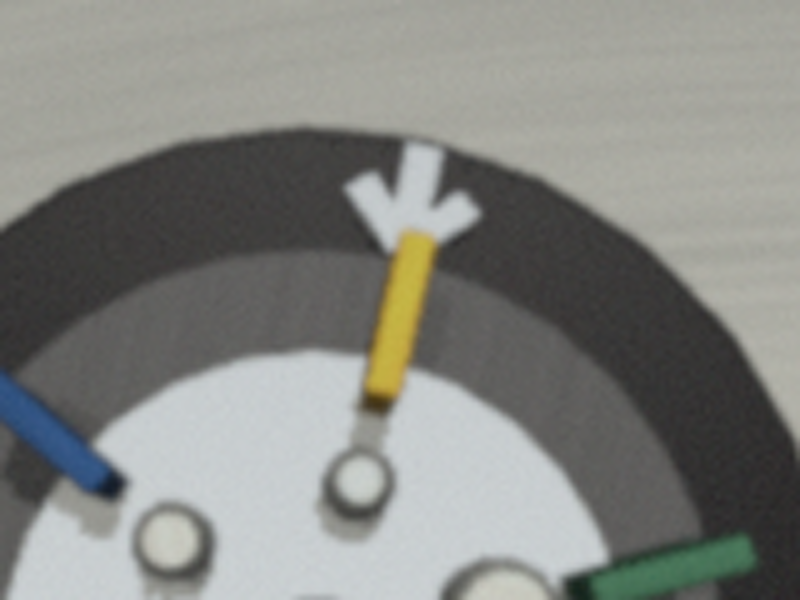

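The overhead wrist view is clear. The yellow top runs from (418,234) to (382,392) in the crop, with the arrow right behind it and its tail at (424,146).

```bash
python3 - <<'E'
from wr import *
d=np.load("w6.npz");K,V,im=d["K"],d["V"],d["im"]
hsv=cv2.cvtColor(im,cv2.COLOR_RGB2HSV)
def show(n,u,v,z):
    p=wz(K,V,u,v,z); q=p-C; print(n,p.round(4),np.degrees(np.arctan2(q[1],q[0])).round(2),np.hypot(*q).round(4)); return p
f=lambda n,x,y,z: show(n,260+(x+.5)/5-.5,(y+.5)/5-.5,z)
a=f("y outer",418,234,.115);b=f("y inner",382,392,.115)
f("tail",424,146,.056);f("barbL",352,185,.056);f("barbR",478,212,.056)
f("green out",752,552,.115);f("green in",585,590,.115);f("blue in",112,482,.115)
m=cv2.inRange(hsv,(15,110,110),(35,255,255)); m[100:]=0
pts=np.argwhere(m)[:,::-1]; P=np.array([wz(K,V,u,v,.115) for u,v in pts]); c=P.mean(0); w,e=np.linalg.eigh(np.cov(P.T)); ax=e[:,1]*np.sign(e[0,1])
print(len(P)); show("ycent",*pts.mean(0),.115); print("y line dir",np.degrees(np.arctan2(ax[1],ax[0])), "ends dir",np.degrees(np.arctan2(*(a-b)[::-1])))
w=cv2.inRange(hsv,(0,0,140),(180,60,255)); n,l,st,cc=cv2.connectedComponentsWithStats(w[0:60,325:360])
for i in range(1,n):
    if st[i,4]>15: print(st[i]); 
# disc centre: robust circle fit of the aluminium disc edge seen on dark ring
g=cv2.inRange(hsv,(0,0,140),(180,60,255)); E=[]
for x in list(range(10,60,2))+list(range(95,120,2)):
    col=g[20:118,260+x].astype(int); k=np.where((col[:-1]==0)&(col[1:]>0))[0]
    k=[t for t in k if t+20>60]
    if k: E.append(wz(K,V,260+x,k[0]+20.5,.077))
E=np.array(E); A=np.c_[2*E,np.ones(len(E))]; s=np.linalg.lstsq(A,(E**2).sum(1),rcond=None)[0]; print("disc fit",s[:2],np.sqrt(s[2]+s[:2]@s[:2]),len(E))
E
```

```text
y outer [0.627  0.0574] -19.7 0.0967
y inner [0.594  0.0703] -18.78 0.0613
tail [0.6626 0.0452] -19.47 0.1343
barbL [0.6546 0.0645] -12.12 0.1214
barbR [0.6436 0.0348] -27.14 0.1209
green out [ 0.5508 -0.0036] -81.03 0.0948
green in [0.5467 0.0342] -79.11 0.0569
blue in [0.5842 0.1286] 38.67 0.0617
513
ycent [ 0.6267 -0.0573] -58.38 0.173
y line dir -79.03764883470356 ends dir -21.300049765916448
[   0    0   35   50 1246]
disc fit [0.54307633 0.09032831] 0.0688707669111455 38
```

Yellow agrees with the arrow within about 0.5°. On to the button.

Emit:
drive_tool(
  rows=[
    [[0,0,0],[0.1,-5.5,0],0],
    [[0,0,0],[0.1,-5.5,0],0],
    [[0,0,0],[0.1,-5.5,0],0],
    [[0,0,0],[0.1,-5.5,0],0],
    [[0,0,0],[0.1,-5.5,0],0],
    [[0,0,0],[0.1,-5.5,0],0],
    [[0,0,0],[-4,0,0],0],
    [[0,0,0],[0,0,0],0],
  ],
)

```text
clock: 11.28
position: [0.453, -0.2248, 0.276]
ee_rot: [-0.0, 0.997, -0.081, -0.001]
contact_force: [0.6, 0.1, -0.7]
width: -0.0
gripper_force: 0.0
```

```bash
python3 - <<'E'
from wr import *
K,V,_=cal("wrist"); im=eyes.get_image("wrist"); print(manip.get_state()["position"])
hsv=cv2.cvtColor(im,cv2.COLOR_RGB2HSV)
for nm,lo,hi in(("G",50,90),("R",0,8)):
    m=cv2.inRange(hsv,(lo,120,60),(hi,255,255)); n,l,st,c=cv2.connectedComponentsWithStats(m)
    for i in range(1,n):
        if st[i,4]>80: print(nm,c[i].round(1),st[i],[wz(K,V,*c[i],z).round(4).tolist() for z in(.065,.075,.085)])
E
sed -i 's/^    if r:$/    if r is not None:/' look.py; python3 look.py
```

```text
[ 0.45447573 -0.2245101   0.27639048]
G [354.6 133. ] [341 119  29  29 632] [[0.4948, -0.2767], [0.4956, -0.2756], [0.4963, -0.2745]]
R [409. 105.] [395  91  29  29 646] [[0.5207, -0.3492], [0.5207, -0.3462], [0.5208, -0.3432]]
R [ 77.5 214.2] [ 73 201  17  29 155] [[0.4589, 0.1686], [0.4606, 0.1578], [0.4623, 0.147]]
R [425.4 272.4] [414 261  25  23 422] [[0.2874, -0.355], [0.2937, -0.3518], [0.2999, -0.3487]]
R [590.7 351.7] [563 322  56  60 178] [[-0.0805, -0.8365], [-0.0645, -0.8205], [-0.0484, -0.8046]]
R [578.8 370.3] [554 335  56  65 878] [[-0.1415, -0.8179], [-0.1238, -0.8025], [-0.1061, -0.787]]
yellow [292 151   8  14  55] -20.7 0.079
blue [259 156  11  12  45] 38.1 0.08
green [309 179  14   5  41] -80.9 0.08
red [268 208   8  15  52] 157.8 0.079
[ 0.45518527 -0.22420971  0.27664393] [0.77258308 0.50024848 0.40852769] 11.375
```

The top camera gives yellow at −20.7° and the arrow at −20.8°. The green button is at about (0.497, −0.278), and the two views agree. I'll descend and feel for contact.

Emit:
drive_tool(
  rows=[
    [[0,0,0],[4.2,-5.35,0],0],
    [[0,0,0],[0,0,-6],0],
    [[0,0,0],[0,0,-6],0],
    [[0,0,0],[0,0,-3.5],0],
    [[0,0,0],[0,0,0],0],
    [[0,0,0],[0,0,0],0],
  ],
)

```text
clock: 12.12
position: [0.4948, -0.2733, 0.1234]
ee_rot: [0.001, 0.997, -0.079, 0.001]
contact_force: [0.1, 0.3, 1.2]
width: 0.0001
gripper_force: 0.0
```

Emit:
drive_tool(
  rows=[
    [[0,0,0],[0,0,-1],0],
    [[0,0,0],[0,0,-0.5],0],
    [[0,0,0],[0,0,-0.5],0],
    [[0,0,0],[0,0,0],0],
  ],
)

```text
clock: 12.62
position: [0.4927, -0.2725, 0.1017]
ee_rot: [-0.0, 0.997, -0.079, -0.0]
contact_force: [-0.1, -0.3, 0.4]
width: -0.0002
gripper_force: 0.0
```

Emit:
drive_tool(
  rows=[
    [[0,0,0],[0.4,-0.5,0],0],
    [[0,0,0],[0,0,-0.5],0],
    [[0,0,0],[0,0,-0.4],0],
    [[0,0,0],[0,0,0],0],
    [[0,0,0],[0,0,0],0],
  ],
)

```text
clock: 13.25
position: [0.4969, -0.2776, 0.093]
ee_rot: [0.0, 0.997, -0.079, -0.0]
contact_force: [0.4, -0.3, 0.7]
width: 0.0
gripper_force: 0.0
```

Emit:
drive_tool(
  rows=[
    [[0,0,0],[0,0,-0.4],0],
    [[0,0,0],[0,0,0],0],
    [[0,0,0],[0,0,0],0],
  ],
)

```text
clock: 13.62
position: [0.497, -0.2776, 0.089]
ee_rot: [0.0, 0.997, -0.079, -0.0]
contact_force: [0.1, 0.1, 0.3]
width: -0.0001
gripper_force: 0.0
```

Emit:
drive_tool(
  rows=[
    [[0,0,0],[0,0,-0.4],0],
    [[0,0,0],[0,0,0],0],
    [[0,0,0],[0,0,0],0],
  ],
)

```text
clock: 14.0
position: [0.497, -0.2776, 0.085]
ee_rot: [0.0, 0.997, -0.079, -0.0]
contact_force: [-0.4, 0.2, -0.0]
width: -0.0
gripper_force: 0.0
```

Emit:
drive_tool(
  rows=[
    [[0,0,0],[0,0,-0.3],0],
    [[0,0,0],[0,0,0],0],
    [[0,0,0],[0,0,0],0],
  ],
)

```text
clock: 14.38
position: [0.497, -0.2776, 0.082]
ee_rot: [0.0, 0.997, -0.079, -0.0]
contact_force: [0.4, 0.4, 0.3]
width: -0.0001
gripper_force: 0.0
```

Emit:
drive_tool(
  rows=[
    [[0,0,0],[0,0,-0.3],0],
    [[0,0,0],[0,0,0],0],
    [[0,0,0],[0,0,0],0],
  ],
)

```text
clock: 14.75
position: [0.497, -0.2776, 0.079]
ee_rot: [0.0, 0.997, -0.079, -0.0]
contact_force: [-0.3, 0.9, -0.1]
width: 0.0004
gripper_force: 0.0
```

Emit:
drive_tool(
  rows=[
    [[0,0,0],[0,0,-0.3],0],
    [[0,0,0],[0,0,0],0],
    [[0,0,0],[0,0,0],0],
  ],
)

```text
clock: 15.12
position: [0.497, -0.2776, 0.076]
ee_rot: [0.0, 0.997, -0.079, -0.0]
contact_force: [-0.3, -0.6, -0.3]
width: -0.0002
gripper_force: 0.0
```

No contact yet. This fits the turret result that the tips stand higher than nominal, so I'll continue down in small steps.

Emit:
drive_tool(
  rows=[
    [[0,0,0],[0,0,-0.4],0],
    [[0,0,0],[0,0,0],0],
    [[0,0,0],[0,0,0],0],
  ],
)

```text
clock: 15.5
position: [0.4969, -0.2776, 0.0719]
ee_rot: [-0.0, 0.997, -0.079, -0.0]
contact_force: [-0.4, -0.6, 0.4]
width: 0.0
gripper_force: 0.0
```

Emit:
drive_tool(
  rows=[
    [[0,0,0],[0,0,-0.4],0],
    [[0,0,0],[0,0,0],0],
    [[0,0,0],[0,0,0],0],
  ],
)

```text
clock: 15.88
position: [0.497, -0.2776, 0.068]
ee_rot: [0.0, 0.997, -0.079, -0.0]
contact_force: [-0.2, 0.0, 0.2]
width: 0.0005
gripper_force: 0.0
```

Emit:
drive_tool(
  rows=[
    [[0,0,0],[0,0,-0.3],0],
    [[0,0,0],[0,0,0],0],
    [[0,0,0],[0,0,0],0],
  ],
)

```text
clock: 16.25
position: [0.497, -0.2776, 0.065]
ee_rot: [0.0, 0.997, -0.079, -0.0]
contact_force: [-0.1, 0.3, -0.0]
width: 0.0002
gripper_force: 0.0
```

```bash
python3 - <<'E'
from wr import *
K,V,_=cal("wrist"); im=eyes.get_image("wrist"); print(manip.get_state()["position"],(-V[:3,:3].T@V[:3,3]).round(4))
hsv=cv2.cvtColor(im,cv2.COLOR_RGB2HSV)
for nm,lo,hi in(("G",50,90),("R",0,8)):
    m=cv2.inRange(hsv,(lo,120,40),(hi,255,255)); n,l,st,c=cv2.connectedComponentsWithStats(m)
    for i in range(1,n):
        if st[i,4]>60: print(nm,c[i].round(1),st[i],[wz(K,V,*c[i],z).round(4).tolist() for z in(.065,.075,.085)])
for r in range(200,320,6): print(r,"".join("G" if 50<hsv[r,x,0]<90 and hsv[r,x,1]>100 else "%x"%(hsv[r,x,2]//16) for x in range(250,390,2)))
E
```

```text
[ 0.49701367 -0.27767943  0.06507321] [ 0.5662 -0.2886  0.2299]
G [311.9 237.2] [ 283  220   62   45 1325] [[0.4997, -0.2747], [0.5038, -0.2755], [0.5078, -0.2764]]
R [435.7 188.1] [ 404  156   63   66 3081] [[0.5176, -0.3496], [0.5205, -0.3459], [0.5235, -0.3422]]
R [600.6 394.2] [593 386  15  14  91] [[0.1685, -0.6433], [0.1926, -0.6218], [0.2167, -0.6003]]
200 bbbbbbbbbbbbbbbbbbbbbbbbbbba9888888889aaaaaaaaaaaaaaaaaaaaaaaaaaaaaa75
206 bbbbbbbbbbbbbbbbbbbba631111222222222221111358aaaaaaaaaaaaaaaaaaaaaaa98
212 bbbbbbbbbbbbbbbba72112222222222222122211222211269aaaaaaaaaaaaaaaaaaaaa
218 bbbbbbbbbbbbbba411222222122221112122111222221211139aaaaaaaaaaaaaaaaaaa
224 baabbbbbaaab941111222222GGGGGGGGGGGGGGGGG222211111149aaaaaaaaaaaaaaaaa
230 aaaaaaaaaaa8212221122GGGGGGGGGGGGGGGGGGGGGGG2111112139aaaaaaaaaaaaaaaa
236 aaaaaaaaaa941111112GGGGGGGGGGGGGGGGGGGGGGGGGGG211111149aaaaaaaaaaaaaaa
242 aaaaaaaaaa72111112GGGGGGGGGG33334GGG4434GGGGGGG21111118aaaaaaaaaaaaaaa
248 aa988876665211122GGGGGGGGGG444443211444444GGGGGG21111157999aaaaaaaa9aa
254 55666666666411111GGGG21100244444311144444321101G11111365666667669999aa
260 65556566666541111GGG11111124444431114444442111111111356665566666666665
266 6666677777777751111111G11123444321113444442111222235666666566666665555
272 6666666777777777631101110133333321113333332111111146665666566666655557
278 6666565667777777751111110111234431113443211111111124566565665567899999
284 1234566666677774111111111111111221113211111111111111135557899999864322
290 1111125555443211111111111111111111111111111101111101011346788872111112
296 1111110111111111111111111111111111111111111111011111111111111111111111
302 1110111111111111111101111111101111110111111110111111111111011011111121
308 0111111111101111110011111111101111111111011111111110011111111111111121
314 11111111111110111111111111111G1111111111101101111111111101111111111222
```

The fingertips sit over the green button. I'll carry on down.

Emit:
drive_tool(
  rows=[
    [[0,0,0],[0,0,-0.4],0],
    [[0,0,0],[0,0,0],0],
    [[0,0,0],[0,0,0],0],
  ],
)

```text
clock: 16.68
position: [0.4969, -0.2776, 0.061]
ee_rot: [0.0, 0.997, -0.079, -0.0]
contact_force: [-0.2, -0.1, 0.5]
width: 0.0003
gripper_force: 0.0
```

Emit:
drive_tool(
  rows=[
    [[0,0,0],[0,0,-0.4],0],
    [[0,0,0],[0,0,0],0],
    [[0,0,0],[0,0,0],0],
  ],
)

```text
clock: 17.05
position: [0.4973, -0.2779, 0.0574]
ee_rot: [0.0, 0.997, -0.079, 0.0]
contact_force: [-0.0, -1.2, 2.6]
width: 0.0002
gripper_force: 1.4
```

Emit:
drive_tool(
  rows=[
    [[0,0,0],[0,0,-0.3],0],
    [[0,0,0],[0,0,0],0],
    [[0,0,0],[0,0,0],0],
  ],
)

```text
clock: 17.42
position: [0.4973, -0.2779, 0.0543]
ee_rot: [0.0, 0.997, -0.079, 0.0]
contact_force: [0.8, -0.8, 4.5]
width: -0.0003
gripper_force: 2.3
```

Contact is at TCP z ≈ 0.059. I'll press until the force climbs past 5 N against the stop.

Emit:
drive_tool(
  rows=[
    [[0,0,0],[0,0,-0.3],0],
    [[0,0,0],[0,0,0],0],
    [[0,0,0],[0,0,0],0],
  ],
)

```text
clock: 17.8
position: [0.4974, -0.278, 0.0536]
ee_rot: [0.001, 0.997, -0.079, 0.001]
contact_force: [-3.2, 1.9, 17.5]
width: 0.0002
gripper_force: 9.1
```

Emit:
drive_tool(
  rows=[
    [[0,0,0],[0,0,-0.2],0],
    [[0,0,0],[0,0,0],0],
    [[0,0,0],[0,0,0],0],
  ],
)

```text
clock: 18.18
position: [0.4975, -0.278, 0.0534]
ee_rot: [0.001, 0.997, -0.079, 0.001]
contact_force: [-5.1, 2.7, 27.9]
width: -0.0001
gripper_force: 14.3
```

Bottomed out: 28 N with no further travel. Withdrawing straight up.

Emit:
drive_tool(
  rows=[
    [[0,0,0],[0,0,1],0],
    [[0,0,0],[0,0,3],0],
    [[0,0,0],[0,0,5],0],
    [[0,0,0],[0,0,6],0],
    [[0,0,0],[-3,-3,3],0],
    [[0,0,0],[-6,-3,0],0],
    [[0,0,0],[-6,-3,0],0],
    [[0,0,0],[0,0,0],0],
  ],
)

```text
clock: 19.18
position: [0.3512, -0.3645, 0.2283]
ee_rot: [-0.0, 0.997, -0.082, -0.001]
contact_force: [1.1, 0.7, 0.2]
width: -0.0003
gripper_force: 0.0
```

```bash
python3 look.py; python3 - <<'E'
from m import *
a=cv2.imread("pics/top0.png").astype(int); b=eyes.get_image("top")[:,:,::-1].astype(int)
d=(abs(a-b).max(2)>40).astype(np.uint8); n,l,st,c=cv2.connectedComponentsWithStats(d)
print([st[i].tolist() for i in range(1,n) if st[i,4]>15])
E
```

```text
yellow [292 151   8  14  56] -20.8 0.08
blue [260 156  10  12  44] 38.1 0.08
green [309 179  14   5  41] -80.9 0.08
red [268 208   8  15  51] 157.9 0.079
[ 0.35345577 -0.36371464  0.22838018] [ 0.37147704 -0.05101254 -0.13132822] 19.225
[[279, 151, 21, 28, 235], [251, 156, 27, 47, 354], [290, 164, 33, 50, 489], [544, 186, 96, 101, 2988], [254, 188, 8, 10, 49], [304, 197, 15, 10, 62], [250, 198, 15, 14, 119], [268, 200, 21, 29, 235], [311, 204, 7, 5, 17], [303, 214, 7, 7, 26], [395, 231, 245, 169, 11627], [588, 245, 4, 14, 32], [239, 277, 240, 123, 8096], [547, 276, 8, 7, 31], [458, 278, 13, 13, 136], [435, 295, 12, 14, 133], [613, 325, 14, 12, 37], [318, 345, 71, 55, 1885], [601, 390, 15, 10, 110], [370, 396, 11, 4, 23]]
```

Yellow is still at the arrow, and apart from the turret only arm and arm-shadow areas changed. Handing in.

```bash
python3 -c "
from rig import job; print(job.sign_off())"
```

```text
the job is handed in; nothing more can be done
None
```

The job is handed in: the yellow tab is lined up with the arrow to within about 0.5° by the cameras, the green button was pressed to its stop and released, and the arm is clear (about 19 s on the clock).

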